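Find the proud rest button on a fixture plate and drive it flush

TASK

One of the five rest buttons on the fixture plate has crept up and stands proud of the other four. Take the brass-handled drift from its holder, feel lightly over the button tops with its tip to find the high one, push that button down until it is level with the others without driving any button too deep, and stand the drift back in its holder. Be gentle, touch the buttons only with the drift, leave the four good buttons where they are and do not disturb the other things on the bench.

Things in the scene. Friction and masses are not known exactly. Their poses are not given: they have to be found in the camera images.
- fixture: Fixture, fixed to the bench: aluminium plate 150 x 120 mm (along its own x, y) on a brown board 180 x 150 x 6 mm. Origin: centre of the board's underside, on the table; z up. Plates of different thickness are used: its upper face, parallel to the table, lies 14 to 28 mm above it, not measured. Five equal steel rest buttons, 15 mm across with flat tops, are press-fitted in it.
- seat0 (a point): Rear left button (fixture x +52, y +40 mm): point on its axis at the board's upper face, z = 6 mm. It tells the place only, not the button's height. Four buttons stand 6 mm out of the plate (tops 20 to 34 mm above the table, all alike); one, any of the five, stands 2.5 to 3.5 mm higher. Level means within 1 mm of the other four.
- seat1 (a point): Rear right button (fixture x +52, y -40 mm): point on its axis at z = 6 mm. All buttons are held by dry friction alone: they do not move under less than about 12 N straight down, slide down under more, stay where left and do not spring back. No stop at the right height: each can be driven 6 mm too deep.
- seat2 (a point): Front left button (fixture x -52, y +40 mm), point on its axis at z = 6 mm.
- seat3 (a point): Front right button (fixture x -52, y -40 mm), point on its axis at z = 6 mm.
- seat4 (a point): Middle button (plate centre), point on its axis at z = 6 mm.
- holder: Holder, fixed to the bench: black block 70 x 70 mm, 60 mm tall, on a steel foot 86 x 86 x 6 mm, with one upright through hole 17 mm across (chamfered mouth) in its middle. Origin: centre of the underside, under the hole, on the table; z up.
- drift: Drift, loose, about 160 g, 120 mm long, stands upright in the holder. Origin: the lower end of its tip; z along it, up towards the handle. Steel shank 10 mm across with a round end from z = 0 to 55 mm; collar 28 mm across from 55 to 60 mm, whose underside rests on the holder's top (drift origin then 5 mm above the table); round brass handle 22 mm across from 60 to 120 mm.
- drift_grip (a point): where to grip the drift: on its axis, about half way up the brass handle, 92 mm above the tip (97 mm above the table when in the holder). Any yaw will do.
- shell_a: bystander, loose: metal connector shell, 24 mm across, 28 mm tall, standing on the fixture plate between the two left buttons. Origin: centre of its underside.
- shell_b: bystander, loose: a like connector shell standing on the bench to the right. Origin: centre of its underside.
- flux_tin: bystander, loose: round brass tin 54 mm across, 35 mm tall, on the bench to the right. Origin: centre of its underside.
- driver: bystander, loose: screwdriver 160 mm long lying on the bench at the rear left.
There are look-alikes about, which are no part of the job. Leave any pink look-alike of the drift alone.

How it is judged (in metres and radians):
On the way, in this order (a step that is already met when the one before it is completed fails the run):
1. the drift has been lifted clear of its holder (height (world z) of drift above 0.075 m), for 0.1 s.
2. the proud button has been pushed down level with the others (value of joint rest0 between -0.001 and 0.001 m), for 0.3 s.
At the end, for the whole second after the job is handed in: All five button tops are within 1 mm of the right height, 6 mm above the plate, and the drift stands upright (within 0.1 rad) and still in the holder's hole, within 10 mm of its axis, its collar down on the holder (tip within 10 mm of the table) (all of step 2 and value of joint rest1 between -0.001 and 0.001 m and value of joint rest2 between -0.001 and 0.001 m and value of joint rest3 between -0.001 and 0.001 m and value of joint rest4 between -0.001 and 0.001 m and horizontal distance between drift and holder below 0.01 m and height (world z) of drift below 0.01 m and angle between drift's own z axis and vertical below 0.1 rad and linear speed of drift below 0.02 m/s); the robot touches nothing.
It fails at once if one of the four good buttons is shifted by more than 1 mm (distance of any of rest1_c0, rest2_c0, rest3_c0, rest4_c0 from where it was at the start of the episode above 0.001 m).
It fails at once if the drift is pressed on the plate, or on a button, with more than 25 N (contact force between drift and fixture above 25 N or contact force between drift and plate_c0 above 25 N or contact force between drift and rest0_c0 above 25 N or contact force between drift and rest1_c0 above 25 N or contact force between drift and rest2_c0 above 25 N or contact force between drift and rest3_c0 above 25 N or contact force between drift and rest4_c0 above 25 N).
It fails at once if the fingers press a button directly (contact force between the fingers and rest0_c0 above 1 N or contact force between the fingers and rest1_c0 above 1 N or contact force between the fingers and rest2_c0 above 1 N or contact force between the fingers and rest3_c0 above 1 N or contact force between the fingers and rest4_c0 above 1 N).
It fails at once if a bystander (connector shells, flux tin, screwdriver) is moved by more than 30 mm (distance of any of shell_a, shell_b, flux_tin, driver from where it was at the start of the episode above 0.03 m).
It also fails if it takes over 64 s, if anything falls off the work surface, if the arm or the gripper's body presses on something with over 40 N, if the wrist force passes 120 N, or if a joint passes its speed limit or range.

ROBOT

A 7-joint arm with a two-finger parallel gripper is mounted at the origin on the work surface. World frame = base frame: x ahead of the robot, y to its left, z up, the work surface at z = 0. Lengths are in m, angles in degrees, forces in N, time in s.
With the tool pointing down it reaches from about 0.425 to 0.875 m from the base axis. Payload 4.7 kg.
Tool frame: the origin (TCP) lies between the finger pads; the fingertips stand env.finger_overhang ahead of it and the grasp point (between the pads) lies 5 mm behind it (env.finger_overhang is the distance from the TCP to the fingertips, in m); z points along the fingers, y is the line along which they close (so a half turn about z gives the same grasp; the last joint's range is limited). The gripper opens to 87 mm and grips with 3 to 60 N. Pads are 19 mm wide; open, the fingers measure 117 mm over their backs; the gripper's body (75 mm by 190 mm) begins 51 mm behind the grasp point.
Start: joints at [-70.984, 18.392, -4.016, 83.108, 1.295, 78.541, -3.26], TCP at [0.203, 0.617, 0.237] pointing down, gripper open.
Joint ranges: [-163.93, 163.93], [-17.29, 119.83], [-79.2, 71.16], [3.27, 140.29], [-89.18, 269.18], [5.43, 117.66], [-154.24, 154.24]. Speed limits (degrees/s): [147.25, 147.25, 180, 180, 180, 180, 180].

INTERFACE

Orientations are given as [roll, pitch, yaw] about the fixed x, y, z axes, in that order (R = Rz(yaw) Ry(pitch) Rx(roll)).
In Python, from cell import telemetry, eyes, env, models gives the robot as it stands. The module is installed in compiled form; this text tells all that it offers.
- The arm moves only by the tool drive_tool, never from a script. Its arguments are lists of equal length, an entry for each row: "angular": the turn, a rotation vector about the tool's x, y, z in rad, a list of three; "delta_pos": the shift along the tool's x, y, z in cm, a list of three; "gripper": the finger opening in cm, from 0 to 8.7. A call has 1 to 20 rows; each row shifts and turns the commanded pose from where the row before left it, along the tool's axes as they then stand; what a row does not reach is not made up. A row lasts 1/10 s, in which the tool goes at most 50 mm and 8.59 degrees, less where a joint would pass 70% of its speed; a pose out of reach is approached as far as the arm can. A call with a gripper value outside its range is refused whole. The fingers move at their own pace and stop on an object; "squeeze" is the grip in N (left out, the last holds). Time passes only in rows, so rows that do not move let the fingers close. It gives the time, the measured TCP pose, the force, the opening and the grip force at its end, in the units of the state.
- telemetry.get_obs(): the state, without advancing time (a new reading comes with each control period).
- eyes.read_camera(name): name is "scene" or "top" or "wrist"; returns a dict with "pixels" (400x640x3 uint8, red, green, blue), "mtx" (3x3 intrinsics, pixels), "origin" and "orientation" of the camera in the world. Camera axes: x right, y down, z forward; pixel columns grow to the right and rows downward; lengths in m; the calibration is good to about 2 mm. A picture is of the moment at which its call begins. There is no depth.
- env.sign_off(): hands the job in; it is judged then, once.
Trained networks look in a picture, given as the dict that the camera call returned (one of the last four; its "shot" number tells which), for a name from the list of things; names that differ only in an ending like _2 or _b are one class to them, and where a whole thing is asked for, a point or a joint stands for the part that bears it (a point fixed in the world has none). Each returns a list of dicts, best first, with "p" (0 to 1); they miss things now and then, are a little off and sometimes report something else, mostly with a low value. They report only what shows in the picture. A call takes as long as a camera call. They do not tell look-alikes from the thing itself.
- models.search_frame(picture, target): "centre" ([column, row] in pixels, amid what is visible of it).
- models.cut_out(picture, target): "pixels" (400x640 bool, what is visible of it) and "centre" ([column, row] in pixels, amid what is visible of it).
The state is a dict: "time_s": time; "qpos": joint angles; "joint_velocities": joint speeds; "effort": joint torques, N m; "tool_pos": TCP position; "tool_rot": TCP orientation; "force": force on the tool from outside, world axes, zero at the start; "wrist_torque": the same for the moment, N m; "grip_width": finger opening in m; "grasp_force": force on a finger pad.
Only numpy, scipy, OpenCV 4.12 (cv2) and the standard library are available. Lean on these libraries where they do the work, as an engineer would, in place of code of your own. Each camera call takes 0.05 s, during which the arm holds its last target. There are 200 camera calls.

## Working session

There is one attempt and no reset: what is moved stays moved. The work goes in short steps, Python scripts to look and compute and a tool call to move; the robot and the scene stay as the last step left them, time stands still between calls to the robot, and variables do not carry over. Pictures are saved under pics/ and viewed, at most 10 in all, crops included, and the job is handed in when it is done.

Besides the shell and the picture viewer there is one more tool, called after "Call:" in YAML: its name, and indented under it one key for each argument. drive_tool: Moves the arm, as the interface text tells. Its arguments: {"type":"object","properties":{"angular":{"type":"array","items":{"type":"array","items":{"type":"number"}}},"delta_pos":{"type":"array","items":{"type":"array","items":{"type":"number"}}},"gripper":{"type":"array","items":{"type":"number"}},"squeeze":{"type":"number"}},"required":["angular","delta_pos","gripper"]}

```bash
mkdir -p pics
cat > h.py <<'E'
import numpy as np, cv2
from scipy.spatial.transform import Rotation as R
from cell import telemetry, eyes, env, models
def shot(n,save=None):
    p=eyes.read_camera(n)
    if save: cv2.imwrite('pics/'+save,p['pixels'][:,:,::-1])
    return p
def rot(p):
    o=np.array(p['orientation'],float)
    return o if o.shape==(3,3) else R.from_euler('xyz',o,degrees=True).as_matrix()
def ray(p,px,z):
    d=rot(p)@np.linalg.solve(p['mtx'],[px[0],px[1],1.]); o=np.array(p['origin'])
    return o+d*(z-o[2])/d[2]
def proj(p,X):
    c=rot(p).T@(np.array(X)-p['origin']); u=p['mtx']@c; return u[:2]/u[2]
E
python3 - <<'E'
from h import *
o=telemetry.get_obs(); print({k:np.round(v,3) for k,v in o.items()}, env.finger_overhang)
a=shot('top','top.png'); b=shot('scene','scene.png')
print(a['orientation'],a['origin'],b['origin'])
for p,n in((a,'top'),(b,'scene')):
  for t in ['drift','drift_grip','holder','fixture','seat0','seat4','shell_a','flux_tin','driver']:
    z={'drift_grip':.097,'holder':.06,'seat0':.025,'seat4':.025,'drift':.1}.get(t,.02)
    print(n,t,[(np.round(d['centre']),round(d['p'],2),np.round(ray(p,d['centre'],z),3)[:2]) for d in models.search_frame(p,t)[:6]])
E
```

```text
{'time_s': np.float64(0.0), 'qpos': array([-70.983,  18.438,  -4.015,  83.175,   1.297,  78.54 ,  -3.26 ]), 'joint_velocities': array([ 0.073, -0.044,  0.11 , -0.028,  0.007, -0.022,  0.023]), 'effort': array([-0.0000e+00, -4.9130e+01, -4.0400e-01, -3.1252e+01, -6.4000e-02,
        4.4000e-02,  0.0000e+00]), 'tool_pos': array([0.203, 0.617, 0.235]), 'tool_rot': array([-1.79892e+02,  8.00000e-03,  1.61793e+02]), 'force': array([-0.224,  0.579,  0.213]), 'wrist_torque': array([ 0.016, -0.018, -0.007]), 'grasp_force': np.float64(0.0), 'grip_width': np.float64(0.087)} 0.014
[-170.01821712    1.32122527  -89.67643767] [ 0.33628065 -0.03394209  1.32295522] [ 1.16166973 -0.29417722  0.75176478]
top drift [(array([226., 206.]), 0.59, array([0.526, 0.229])), (array([238., 172.]), 0.57, array([0.612, 0.204]))]
top drift_grip [(array([224., 206.]), 0.72, array([0.528, 0.235])), (array([222., 247.]), 0.6, array([0.429, 0.236])), (array([234., 170.]), 0.44, array([0.616, 0.215]))]
top holder [(array([233., 211.]), 0.74, array([0.52, 0.22]))]
top fixture [(array([342., 223.]), 0.73, array([ 0.496,
[... 671 characters left out ...]
632, 0.202])), (array([418., 157.]), 0.78, array([0.53 , 0.228])), (array([400., 138.]), 0.59, array([0.451, 0.23 ])), (array([269., 254.]), 0.22, array([ 0.656, -0.184]))]
scene holder [(array([411., 179.]), 0.77, array([0.557, 0.199]))]
scene fixture [(array([272., 251.]), 0.55, array([ 0.592, -0.162]))]
scene seat0 [(array([267., 250.]), 0.69, array([ 0.588, -0.171]))]
scene seat4 [(array([267., 250.]), 0.69, array([ 0.588, -0.171]))]
scene shell_a [(array([301., 215.]), 0.69, array([ 0.521, -0.067])), (array([207., 227.]), 0.49, array([ 0.465, -0.271]))]
scene flux_tin [(array([222., 260.]), 0.56, array([ 0.569, -0.265]))]
scene driver [(array([465., 229.]), 0.71, array([0.709, 0.247]))]
```

Run:
```python
import cv2,numpy as np
a=cv2.imread('pics/top.png')[120:290,190:460];b=cv2.imread('pics/scene.png')[100:310,180:500]
a=cv2.resize(a,(480,302),interpolation=cv2.INTER_CUBIC);b=cv2.resize(b,(457,300),interpolation=cv2.INTER_CUBIC)
c=np.zeros((602,480,3),np.uint8);c[:302,:480]=a;c[302:,:457]=b
cv2.imwrite('pics/both.png',c[:600])
```

```text
(no output)
```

View pics/both.png

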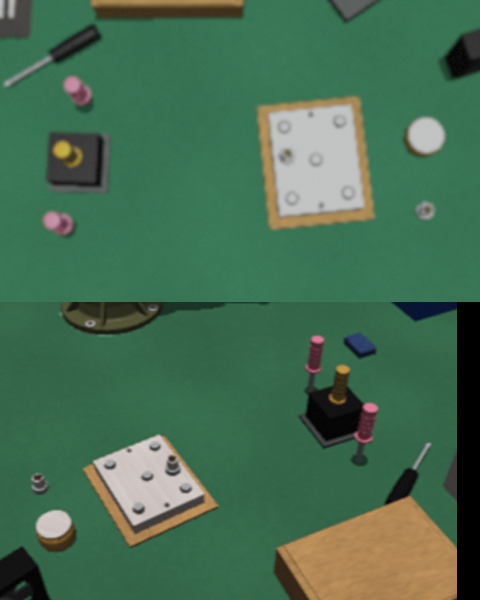

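Run:
```python
from h import *
a=shot('top'); b=shot('scene')
def mask(p,lo,hi): return cv2.inRange(cv2.cvtColor(p['pixels'],cv2.COLOR_RGB2HSV),lo,hi)
for p,c in((a,(368,210)),(b,(285,245))):
    m=255-mask(p,(50,60,0),(95,255,255)) # not green
    n,l,s,ce=cv2.connectedComponentsWithStats(m)
    i=l[c[1],c[0]]; print(s[i])
    cn=max(cv2.findContours((l==i).astype(np.uint8),0,1)[0],key=cv2.contourArea)
    W=np.array([ray(p,q[0],.004)[:2] for q in cn],np.float32)
    r=cv2.minAreaRect(W); print(r)
# brass
for p in(a,b):
    m=mask(p,(18,120,60),(32,255,255)); n,l,s,ce=cv2.connectedComponentsWithStats(m)
    for i in range(1,n):
        if s[i,4]>25: print(s[i],ce[i].round(1),ray(p,ce[i],.1).round(3),ray(p,ce[i],.125).round(3))
for f in models.cut_out(a,'holder')[:1]+models.cut_out(a,'fixture')[:1]:
    print(f['centre'],f['p'],f['pixels'].sum())
```

```text
[ 334  174   67   76 4225]
((0.530146062374115, -0.11525826156139374), (0.1847672164440155, 0.15443725883960724), 6.070921897888184)
[ 238  193   95   79 4293]
((0.5261049866676331, -0.1138976439833641), (0.1911102682352066, 0.1537598818540573), 5.932690143585205)
[ 242   65   85   64 5097] [284.4  96.2] [0.806 0.094 0.1  ] [0.796 0.091 0.125]
[   0   68   33  144 2876] [ 12.3 131.8] [0.714 0.775 0.1  ] [0.706 0.758 0.125]
[625  91  15 136 750] [634.1 145.2] [ 0.678 -0.758  0.1  ] [ 0.671 -0.743  0.125]
[336 176  63  72 708] [364.1 218.1] [ 0.498 -0.103  0.1  ] [ 0.495 -0.102  0.125]
[220 199  16  15 149] [227.5 205.9] [0.527 0.226 0.1  ] [0.524 0.221 0.125]
[416 144   9  10  66] [419.7 148.1] [0.507 0.249 0.1  ] [0.532 0.228 0.125]
[410 164  12   8  59] [415.5 167.9] [0.564 0.2   0.1  ] [0.587 0.181 0.125]
[207 257  25  17 156] [219.5 266.8] [ 0.648 -0.276  0.1  ] [ 0.667 -0.277  0.125]
[234.1, 212.7] 0.58 973
[340.4, 215.0] 0.92 1178
```

Call:
drive_tool:
  angular:
    - [0,0,0]
    - [0,0,0]
    - [0,0,0]
    - [0,0,0]
    - [0,0,0]
    - [0,0,0]
    - [0,0,0]
    - [0,0,0]
    - [0,0,0]
    - [0,0,0]
    - [0,0,0]
    - [0,0,0]
    - [0,0,-0.106]
    - [0,0,-0.106]
    - [0,0,-0.106]
    - [0,0,0]
  delta_pos:
    - [-3.58,-2.26,0]
    - [-3.58,-2.26,0]
    - [-3.58,-2.26,0]
    - [-3.58,-2.26,0]
    - [-3.58,-2.26,0]
    - [-3.58,-2.26,0]
    - [-3.58,-2.26,0]
    - [-3.58,-2.26,0]
    - [-3.58,-2.26,0]
    - [-3.58,-2.26,0]
    - [-3.58,-2.26,0]
    - [-3.58,-2.26,0]
    - [0,0,0]
    - [0,0,0]
    - [0,0,0]
    - [0,0,0]
  gripper: [8.7,8.7,8.7,8.7,8.7,8.7,8.7,8.7,8.7,8.7,8.7,8.7,8.7,8.7,8.7,8.7]

```text
time_s: 2.8
tool_pos: [0.5265, 0.2255, 0.2366]
tool_rot: [180.0, 0.0, -180.0]
force: [0.2, 0.4, -0.6]
grip_width: 0.0872
grasp_force: 0.0
```

Run:
```python
from h import *
o=telemetry.get_obs(); print(o['tool_pos'],o['tool_rot'],o['force'],o['time_s'])
p=shot('wrist','w1.png'); print(p['origin'],p['orientation'])
m=cv2.inRange(cv2.cvtColor(p['pixels'],cv2.COLOR_RGB2HSV),(18,120,60),(32,255,255)); n,l,s,ce=cv2.connectedComponentsWithStats(m)
for i in range(1,n):
    if s[i,4]>100: print(s[i],ce[i].round(1),ray(p,ce[i],.1).round(3),ray(p,ce[i],.125).round(3))
for t in('drift','drift_grip','holder'): print(t,[(np.round(d['centre']),round(d['p'],2)) for d in models.search_frame(p,t)])
```

```text
[0.52654497 0.22552583 0.23664344] [ 1.79990121e+02  8.57513432e-03 -1.79981453e+02] [ 0.22277181  0.35184214 -0.63364055] 2.8
[0.44531034 0.2259918  0.38511264] [1.62744125e+02 4.40532469e-02 9.00407357e+01]
[ 59 105  21  10 116] [ 70.2 109.6] [ 0.444 -0.001  0.1  ] [0.444 0.019 0.125]
[102 154  26  85 436] [115.5 202.4] [0.533 0.023 0.1  ] [0.525 0.04  0.125]
[308 179  26  15 160] [320.7 184.4] [0.514 0.229 0.1  ] [0.508 0.229 0.125]
[310 194  24  24 439] [321.4 206.1] [0.537 0.23  0.1  ] [0.529 0.229 0.125]
[145 269  27  51 635] [155.1 294.9] [0.641 0.045 0.1  ] [0.623 0.061 0.125]
[464 269  27  51 619] [480.3 295.4] [0.641 0.407 0.1  ] [0.623 0.391 0.125]
[ 293  330  300   20 4475] [451.6 341.4] [0.703 0.384 0.1  ] [0.681 0.37  0.125]
drift [(array([330., 101.]), 0.88), (array([314., 266.]), 0.78)]
drift_grip [(array([334., 100.]), 0.86), (array([320., 196.]), 0.8), (array([314., 261.]), 0.7)]
holder [(array([319., 174.]), 0.64)]
```

View pics/w1.png

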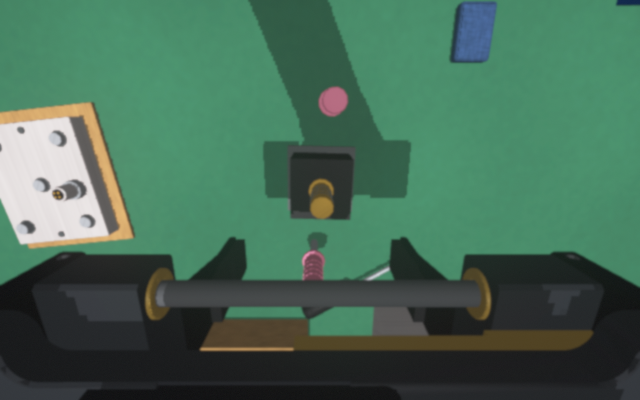

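Call:
drive_tool:
  angular:
    - [0,0,0]
    - [0,0,0]
    - [0,0,0]
    - [0,0,0]
    - [0,0,0]
    - [0,0,0]
    - [0,0,0]
  delta_pos:
    - [-0.2,0.3,3.0]
    - [0,0,3.0]
    - [0,0,3.0]
    - [0,0,3.0]
    - [0,0,1.7]
    - [0,0,0.7]
    - [0,0,0]
  gripper: [8.7,8.7,8.7,8.7,8.7,6,4]

```text
time_s: 3.7
tool_pos: [0.528, 0.2285, 0.0919]
tool_rot: [-180.0, -0.1, 180.0]
force: [-0.3, -0.4, -0.2]
grip_width: 0.0776
grasp_force: 0.0
```

Call:
drive_tool:
  angular:
    - [0,0,0]
    - [0,0,0]
    - [0,0,0]
    - [0,0,0]
    - [0,0,0]
    - [0,0,0]
    - [0,0,0]
    - [0,0,0]
    - [0,0,0]
    - [0,0,0]
  delta_pos:
    - [0,0,0]
    - [0,0,0]
    - [0,0,0]
    - [0,0,0]
    - [0,0,0]
    - [0,0,0]
    - [0,0,0]
    - [0,0,0]
    - [0,0,0]
    - [0,0,0]
  gripper: [3,2,1.5,1.5,1.5,1.5,1.5,1.5,1.5,1.5]
  squeeze: 50

```text
time_s: 4.7
tool_pos: [0.5285, 0.2285, 0.0926]
tool_rot: [-180.0, 0.0, -180.0]
force: [-0.3, -0.5, 0.9]
grip_width: 0.0213
grasp_force: 50.0
```

Call:
drive_tool:
  angular:
    - [0,0,0]
    - [0,0,0]
    - [0,0,0]
    - [0,0,0]
    - [0,0,0]
    - [0,0,0]
    - [0,0,0]
    - [0,0,0]
    - [0,0,0]
    - [0,0,0]
    - [0,0,0]
    - [0,0,0]
    - [0,0,0]
    - [0,0,0]
    - [0,0,0]
    - [0,0,0]
  delta_pos:
    - [0,0,-1.0]
    - [0,0,-2.0]
    - [0,0,-3.0]
    - [0,0,-3.0]
    - [0,0,-1.0]
    - [0,0,0]
    - [0,-3.5,0]
    - [0,-4,0]
    - [0,-4,0]
    - [0,-4,0]
    - [0,-4,0]
    - [0,-4,0]
    - [0,-4,0]
    - [0,-4,0]
    - [0,-2.9,0]
    - [0,0,0]
  gripper: [1.5,1.5,1.5,1.5,1.5,1.5,1.5,1.5,1.5,1.5,1.5,1.5,1.5,1.5,1.5,1.5]

```text
time_s: 6.3
tool_pos: [0.5265, -0.1212, 0.1908]
tool_rot: [-179.8, -0.2, 179.5]
force: [0.2, -0.2, -1.7]
grip_width: 0.0217
grasp_force: 50.0
```

Run:
```python
from h import *
o=telemetry.get_obs(); print(o['tool_pos'],o['tool_rot'],o['force'],o['grip_width'],o['time_s'])
p=shot('wrist','w2.png'); im=cv2.imread('pics/w2.png')
c=np.array([.53,-.1155]); y=np.radians(6)
for z in(.02,.03):
  for x,yy in((52,40),(52,-40),(-52,40),(-52,-40),(0,0)):
    w=c+np.array([[np.cos(y),-np.sin(y)],[np.sin(y),np.cos(y)]])@[x/1e3,yy/1e3]
    q=proj(p,[*w,z]); print(z,w.round(4),q.round(1)); cv2.circle(im,(int(q[0]),int(q[1])),2,(0,0,255) if z<.025 else (255,0,0),-1)
cv2.imwrite('pics/w2a.png',im)
```

```text
[ 0.5265484  -0.12123059  0.19081357] [-1.79841125e+02 -1.68394073e-01  1.79536539e+02] [ 0.18281788 -0.16304355 -1.72743261] 0.0217360833994533 6.3
0.02 [ 0.5775 -0.0703] [362.1 231. ]
0.02 [ 0.5859 -0.1498] [293.7 238. ]
0.02 [ 0.4741 -0.0812] [355.4 140.2]
0.02 [ 0.4825 -0.1607] [280.5 148.7]
0.02 [ 0.53   -0.1155] [323.  191.6]
0.03 [ 0.5775 -0.0703] [363.3 234.4]
0.03 [ 0.5859 -0.1498] [293.  241.6]
0.03 [ 0.4741 -0.0812] [356.5 141.1]
0.03 [ 0.4825 -0.1607] [279.3 149.9]
0.03 [ 0.53   -0.1155] [323.1 193.9]
```

View pics/w2a.png

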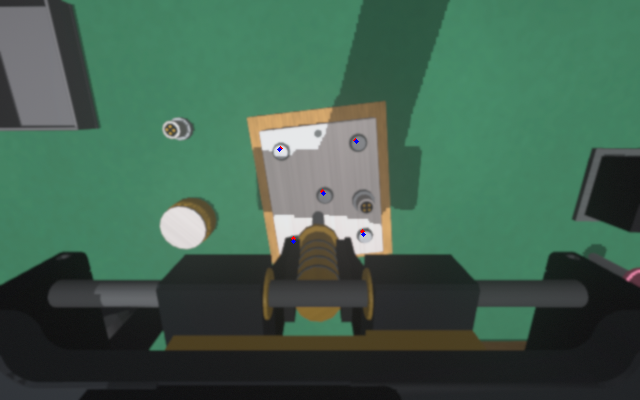

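Run:
```python
from h import *
from scipy.optimize import least_squares
S=np.array([[52,40],[52,-40],[-52,40],[-52,-40],[0,0]])/1e3
obs=[]
for n in('wrist','top','scene'):
    p=shot(n,'f_'+n+'.png'); g=cv2.cvtColor(p['pixels'],cv2.COLOR_RGB2GRAY)
    for i,s in enumerate(S):
        y=np.radians(6); w=np.array([.53,-.1155])+np.array([[np.cos(y),-np.sin(y)],[np.sin(y),np.cos(y)]])@s
        q=proj(p,[*w,.03]); 
        r=18;x0,y0=int(q[0])-r,int(q[1])-r
        c=cv2.resize(g[y0:y0+2*r+1,x0:x0+2*r+1],None,fx=8,fy=8,interpolation=cv2.INTER_CUBIC)
        px=abs(proj(p,[w[0],w[1]+.0075,.03])-q); R0=8*np.hypot(*px)
        h=cv2.HoughCircles(c,cv2.HOUGH_GRADIENT,1.5,20,param1=120,param2=12,minRadius=int(R0*.75),maxRadius=int(R0*1.2))
        if h is None: print(n,i,'none'); continue
        h=h[0]; k=np.argmin(np.hypot(h[:,0]-148,h[:,1]-148)); u=h[k,:2]/8-.5+[x0,y0]
        print(n,i,q.round(1),u.round(1),h[k,2]/8,R0/8)
        if np.hypot(*(u-q))<5: obs.append((n,p,i,u))
def f(v,o):
    c,s=np.cos(v[3]),np.sin(v[3]); out=[]
    for n,p,i,u in o:
        w=np.array([[c,-s],[s,c]])@S[i]+v[:2]; out+=list(proj(p,[*w,v[2]])-u)
    return out
for o in ([a for a in obs if a[0]=='wrist'],[a for a in obs if a[0]=='top'],obs):
    if len(o)<3: continue
    r=least_squares(f,[.53,-.1155,.03,.1],args=(o,),loss='soft_l1'); print(len(o),r.x.round(4),np.round(f(r.x,o),1))
```

```text
wrist 0 none
wrist 1 none
wrist 2 none
wrist 3 none
wrist 4 none
top 0 none
top 1 none
top 2 none
top 3 none
top 4 none
scene 0 [309.1 230. ] [310.1 230. ] 3.05 3.3293702464714103
scene 1 [276.2 244.5] [276.7 244. ] 4.0125 3.510893939657611
scene 2 none
scene 3 none
scene 4 none
```

Run:
```python
from h import *
y=np.radians(6);Rm=np.array([[np.cos(y),-np.sin(y)],[np.sin(y),np.cos(y)]])
out=[]
for n,(x0,y0,w,h),off in(('scene',(230,185,115,95),0),('wrist',(240,95,160,110),0)):
    p=shot(n);im=p['pixels'][y0:y0+h,x0:x0+w,::-1]; k=400/w if n=='wrist' else 5
    k=5
    im=cv2.resize(im,None,fx=k,fy=k,interpolation=cv2.INTER_CUBIC)
    def poly(a,b,z,col):
        q=[((proj(p,[*(Rm@[sx*a,sy*b]+[.53,-.1155]),z])-[x0,y0]+.5)*k).astype(int) for sx,sy in((1,1),(1,-1),(-1,-1),(-1,1))]
        cv2.polylines(im,[np.array(q)],True,col,1)
    poly(.09,.075,.006,(0,0,0))
    for z,c in((.014,(0,0,255)),(.021,(0,255,0)),(.028,(255,0,0))): poly(.075,.06,z,c)
    out.append(im)
cv2.imwrite('pics/pl.png',cv2.resize(out[0],(696,575)))
cv2.imwrite('pics/plw.png',out[1])
```

```text
(no output)
```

View pics/pl.png

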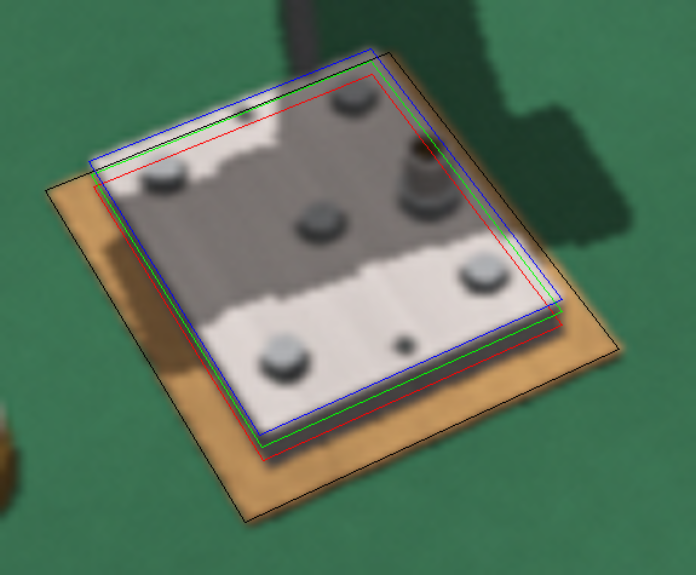

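View pics/plw.png

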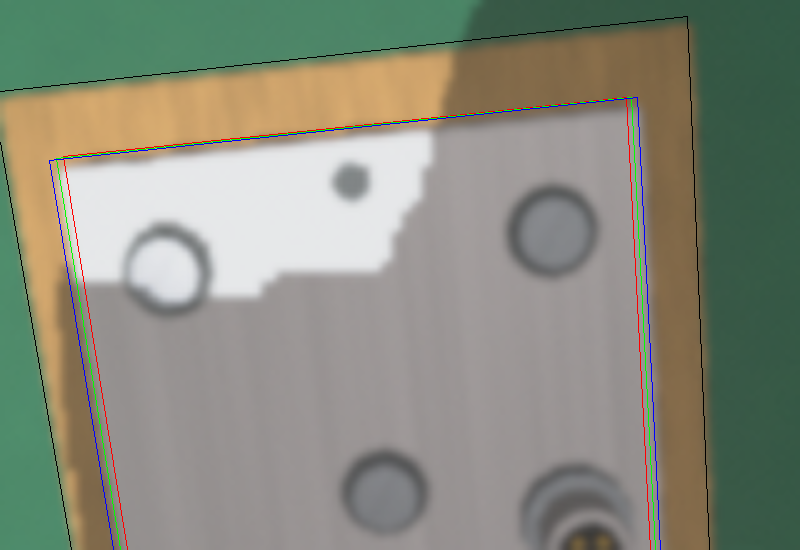

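Call:
drive_tool:
  angular:
    - [0,0,0]
    - [0,0,0]
  delta_pos:
    - [0,0,0]
    - [0,0,0]
  gripper: [1.5,1.5]

```text
time_s: 6.8
tool_pos: [0.5287, -0.1146, 0.1925]
tool_rot: [180.0, 0.0, -179.9]
force: [0.7, -0.2, -1.8]
grip_width: 0.021
grasp_force: 50.0
```

Call:
drive_tool:
  angular:
    - [0,0,0]
    - [0,0,0]
    - [0,0,0]
    - [0,0,0]
    - [0,0,0]
  delta_pos:
    - [-0.15,0,2.0]
    - [0,0,2.0]
    - [0,0,2.0]
    - [0,0,0.6]
    - [0,0,0]
  gripper: [1.5,1.5,1.5,1.5,1.5]

```text
time_s: 7.3
tool_pos: [0.5295, -0.1151, 0.1259]
tool_rot: [180.0, -0.1, -180.0]
force: [0.0, -0.3, -2.3]
grip_width: 0.0212
grasp_force: 50.0
```

Call:
drive_tool:
  angular:
    - [0,0,0]
    - [0,0,0]
    - [0,0,0]
  delta_pos:
    - [0,0,0.1]
    - [0,0,0.05]
    - [0,0,0]
  gripper: [1.5,1.5,1.5]

```text
time_s: 7.6
tool_pos: [0.5306, -0.1154, 0.1259]
tool_rot: [180.0, 0.1, -180.0]
force: [-0.5, -0.0, -1.5]
grip_width: 0.0213
grasp_force: 50.0
```

Call:
drive_tool:
  angular:
    - [0,0,0]
    - [0,0,0]
  delta_pos:
    - [0,0,0.1]
    - [0,0,0]
  gripper: [1.5,1.5]

```text
time_s: 7.8
tool_pos: [0.5301, -0.1154, 0.1242]
tool_rot: [180.0, 0.0, -180.0]
force: [-0.5, -0.3, -2.0]
grip_width: 0.021
grasp_force: 50.0
```

Call:
drive_tool:
  angular:
    - [0,0,0]
    - [0,0,0]
  delta_pos:
    - [0,0,0.05]
    - [0,0,0]
  gripper: [1.5,1.5]

```text
time_s: 8.0
tool_pos: [0.53, -0.1154, 0.1235]
tool_rot: [180.0, -0.0, -180.0]
force: [-0.6, -0.1, -2.3]
grip_width: 0.0208
grasp_force: 50.0
```

Call:
drive_tool:
  angular:
    - [0,0,0]
    - [0,0,0]
  delta_pos:
    - [0,0,0.05]
    - [0,0,0]
  gripper: [1.5,1.5]

```text
time_s: 8.2
tool_pos: [0.53, -0.1154, 0.123]
tool_rot: [180.0, -0.0, -180.0]
force: [-0.2, 0.0, -1.2]
grip_width: 0.0213
grasp_force: 50.0
```

Call:
drive_tool:
  angular:
    - [0,0,0]
    - [0,0,0]
  delta_pos:
    - [0,0,0.05]
    - [0,0,0]
  gripper: [1.5,1.5]

```text
time_s: 8.4
tool_pos: [0.53, -0.1154, 0.1225]
tool_rot: [180.0, -0.0, -180.0]
force: [-0.7, 0.3, -2.9]
grip_width: 0.0212
grasp_force: 50.0
```

Call:
drive_tool:
  angular:
    - [0,0,0]
    - [0,0,0]
  delta_pos:
    - [0,0,0.05]
    - [0,0,0]
  gripper: [1.5,1.5]

```text
time_s: 8.6
tool_pos: [0.53, -0.1154, 0.122]
tool_rot: [180.0, -0.0, -180.0]
force: [-0.0, -0.2, -1.7]
grip_width: 0.0212
grasp_force: 50.0
```

Call:
drive_tool:
  angular:
    - [0,0,0]
    - [0,0,0]
  delta_pos:
    - [0,0,0.05]
    - [0,0,0]
  gripper: [1.5,1.5]

```text
time_s: 8.8
tool_pos: [0.53, -0.1154, 0.1215]
tool_rot: [180.0, -0.0, -180.0]
force: [0.3, -0.7, -2.0]
grip_width: 0.0216
grasp_force: 50.0
```

Call:
drive_tool:
  angular:
    - [0,0,0]
    - [0,0,0]
  delta_pos:
    - [0,0,0.05]
    - [0,0,0]
  gripper: [1.5,1.5]

```text
time_s: 9.0
tool_pos: [0.53, -0.1154, 0.121]
tool_rot: [180.0, -0.0, -180.0]
force: [0.7, 0.2, -2.1]
grip_width: 0.0212
grasp_force: 50.0
```

Call:
drive_tool:
  angular:
    - [0,0,0]
    - [0,0,0]
  delta_pos:
    - [0,0,0.05]
    - [0,0,0]
  gripper: [1.5,1.5]

```text
time_s: 9.2
tool_pos: [0.5301, -0.1154, 0.1207]
tool_rot: [180.0, 0.0, -180.0]
force: [0.3, -0.9, -1.9]
grip_width: 0.021
grasp_force: 50.0
```

Call:
drive_tool:
  angular:
    - [0,0,0]
    - [0,0,0]
  delta_pos:
    - [0,0,0.05]
    - [0,0,0]
  gripper: [1.5,1.5]

```text
time_s: 9.4
tool_pos: [0.5302, -0.1154, 0.1205]
tool_rot: [180.0, 0.0, -180.0]
force: [-1.5, 0.2, 2.1]
grip_width: 0.0216
grasp_force: 50.0
```

Call:
drive_tool:
  angular:
    - [0,0,0]
    - [0,0,0]
    - [0,0,0]
    - [0,0,0]
    - [0,0,0]
    - [0,0,0]
    - [0,0,0]
    - [0,0,0]
    - [0,0,0]
  delta_pos:
    - [0,0,-0.7]
    - [0,0,0]
    - [-2,-1.2,0]
    - [-2,-1.2,0]
    - [-1.59,-1.03,0]
    - [0,0,0]
    - [0,0,0.25]
    - [0,0,0.15]
    - [0,0,0]
  gripper: [1.5,1.5,1.5,1.5,1.5,1.5,1.5,1.5,1.5]

```text
time_s: 10.3
tool_pos: [0.5853, -0.1492, 0.1232]
tool_rot: [180.0, -0.0, -180.0]
force: [-0.8, -0.4, 0.1]
grip_width: 0.0208
grasp_force: 50.0
```

Call:
drive_tool:
  angular:
    - [0,0,0]
    - [0,0,0]
  delta_pos:
    - [0,0,0.03]
    - [0,0,0]
  gripper: [1.5,1.5]

```text
time_s: 10.5
tool_pos: [0.5855, -0.1493, 0.1231]
tool_rot: [180.0, -0.0, -180.0]
force: [-1.9, -0.1, 1.5]
grip_width: 0.021
grasp_force: 50.0
```

Call:
drive_tool:
  angular:
    - [0,0,0]
    - [0,0,0]
    - [0,0,0]
    - [0,0,0]
    - [0,0,0]
    - [0,0,0]
    - [0,0,0]
    - [0,0,0]
    - [0,0,0]
    - [0,0,0]
  delta_pos:
    - [0,0,-0.43]
    - [0,0,0]
    - [3.5,-0.4,0]
    - [3.5,-0.4,0]
    - [3.34,-0.29,0]
    - [0,0,0]
    - [0,0,0.3]
    - [0,0,0.2]
    - [0,0,0.13]
    - [0,0,0]
  gripper: [1.5,1.5,1.5,1.5,1.5,1.5,1.5,1.5,1.5,1.5]

```text
time_s: 11.5
tool_pos: [0.4834, -0.1604, 0.1207]
tool_rot: [-180.0, 0.0, -180.0]
force: [0.2, 0.3, -0.2]
grip_width: 0.0215
grasp_force: 50.0
```

Call:
drive_tool:
  angular:
    - [0,0,0]
    - [0,0,0]
  delta_pos:
    - [0,0,0.05]
    - [0,0,0]
  gripper: [1.5,1.5]

```text
time_s: 11.7
tool_pos: [0.4833, -0.1605, 0.1205]
tool_rot: [-180.0, 0.0, -180.0]
force: [1.1, 1.0, 0.8]
grip_width: 0.021
grasp_force: 50.0
```

Call:
drive_tool:
  angular:
    - [0,0,0]
    - [0,0,0]
    - [0,0,0]
    - [0,0,0]
    - [0,0,0]
    - [0,0,0]
    - [0,0,0]
    - [0,0,0]
    - [0,0,0]
    - [0,0,0]
    - [0,0,0]
    - [0,0,0]
  delta_pos:
    - [0,0,-0.68]
    - [0,0,0]
    - [-3.5,0.4,0]
    - [-3.5,0.4,0]
    - [-3.34,0.29,0]
    - [0,0,0]
    - [0,0,0.25]
    - [0,0,0.15]
    - [0,0,0.05]
    - [0,0,0.05]
    - [0,0,0.05]
    - [0,0,0]
  gripper: [1.5,1.5,1.5,1.5,1.5,1.5,1.5,1.5,1.5,1.5,1.5,1.5]

```text
time_s: 12.9
tool_pos: [0.5855, -0.1502, 0.1229]
tool_rot: [180.0, 0.0, 180.0]
force: [-3.0, 0.3, 6.6]
grip_width: 0.0208
grasp_force: 50.0
```

Call:
drive_tool:
  angular:
    - [0,0,0]
    - [0,0,0]
  delta_pos:
    - [0,0,0.04]
    - [0,0,0]
  gripper: [1.5,1.5]

```text
time_s: 13.1
tool_pos: [0.5856, -0.1502, 0.1228]
tool_rot: [180.0, 0.0, 180.0]
force: [-2.8, 0.3, 8.8]
grip_width: 0.0211
grasp_force: 50.0
```

Call:
drive_tool:
  angular:
    - [0,0,0]
    - [0,0,0]
    - [0,0,0]
  delta_pos:
    - [0,0,0.04]
    - [0,0,0.04]
    - [0,0,0]
  gripper: [1.5,1.5,1.5]

```text
time_s: 13.4
tool_pos: [0.5856, -0.1502, 0.1222]
tool_rot: [180.0, 0.0, 180.0]
force: [-3.1, 0.7, 9.9]
grip_width: 0.0211
grasp_force: 50.0
```

Call:
drive_tool:
  angular:
    - [0,0,0]
    - [0,0,0]
    - [0,0,0]
  delta_pos:
    - [0,0,0.04]
    - [0,0,0.04]
    - [0,0,0]
  gripper: [1.5,1.5,1.5]

```text
time_s: 13.7
tool_pos: [0.5856, -0.1502, 0.1214]
tool_rot: [180.0, 0.0, 180.0]
force: [-3.9, 0.9, 9.6]
grip_width: 0.0211
grasp_force: 50.0
```

Call:
drive_tool:
  angular:
    - [0,0,0]
    - [0,0,0]
    - [0,0,0]
  delta_pos:
    - [0,0,0.04]
    - [0,0,0.04]
    - [0,0,0]
  gripper: [1.5,1.5,1.5]

```text
time_s: 14.0
tool_pos: [0.5856, -0.1502, 0.1207]
tool_rot: [180.0, 0.0, 180.0]
force: [-3.1, 0.9, 9.1]
grip_width: 0.0209
grasp_force: 50.0
```

Call:
drive_tool:
  angular:
    - [0,0,0]
    - [0,0,0]
    - [0,0,0]
    - [0,0,0]
  delta_pos:
    - [0,0,-0.16]
    - [0,0,-0.6]
    - [0,0,0.5]
    - [0,0,0]
  gripper: [1.5,1.5,1.5,1.5]

```text
time_s: 14.4
tool_pos: [0.5864, -0.1497, 0.1211]
tool_rot: [-180.0, 0.1, -180.0]
force: [0.5, -0.8, 1.0]
grip_width: 0.0208
grasp_force: 50.0
```

Call:
drive_tool:
  angular:
    - [0,0,0]
    - [0,0,0]
  delta_pos:
    - [0,0,0]
    - [0,0,0]
  gripper: [1.5,1.5]

```text
time_s: 14.6
tool_pos: [0.5861, -0.1496, 0.1212]
tool_rot: [-180.0, 0.0, -180.0]
force: [-0.6, -0.7, -1.4]
grip_width: 0.0213
grasp_force: 50.0
```

Call:
drive_tool:
  angular:
    - [0,0,0]
    - [0,0,0]
  delta_pos:
    - [0,0,0.05]
    - [0,0,0]
  gripper: [1.5,1.5]

```text
time_s: 14.8
tool_pos: [0.5861, -0.1497, 0.1211]
tool_rot: [180.0, 0.0, -180.0]
force: [0.3, 1.3, 1.5]
grip_width: 0.0213
grasp_force: 50.0
```

Call:
drive_tool:
  angular:
    - [0,0,0]
    - [0,0,0]
  delta_pos:
    - [0,0,0.05]
    - [0,0,0]
  gripper: [1.5,1.5]

```text
time_s: 15.0
tool_pos: [0.5862, -0.1497, 0.1209]
tool_rot: [180.0, 0.0, -180.0]
force: [-0.4, 0.2, 4.7]
grip_width: 0.0212
grasp_force: 50.0
```

Call:
drive_tool:
  angular:
    - [0,0,0]
    - [0,0,0]
    - [0,0,0]
    - [0,0,0]
    - [0,0,0]
    - [0,0,0]
    - [0,0,0]
    - [0,0,0]
    - [0,0,0]
    - [0,0,0]
  delta_pos:
    - [0,0,-0.67]
    - [0,0,0]
    - [2,1.2,0]
    - [2,1.2,0]
    - [1.59,1.03,0]
    - [0,0,0]
    - [0,0,0.3]
    - [0,0,0.2]
    - [0,0,0.13]
    - [0,0,0]
  gripper: [1.5,1.5,1.5,1.5,1.5,1.5,1.5,1.5,1.5,1.5]

```text
time_s: 16.0
tool_pos: [0.5305, -0.116, 0.1207]
tool_rot: [-180.0, 0.0, 180.0]
force: [0.1, 0.1, -0.6]
grip_width: 0.021
grasp_force: 50.0
```

Call:
drive_tool:
  angular:
    - [0,0,0]
    - [0,0,0]
  delta_pos:
    - [0,0,0.05]
    - [0,0,0]
  gripper: [1.5,1.5]

```text
time_s: 16.2
tool_pos: [0.5305, -0.1159, 0.1205]
tool_rot: [-180.0, 0.0, 180.0]
force: [-0.3, -0.5, -0.2]
grip_width: 0.021
grasp_force: 50.0
```

Call:
drive_tool:
  angular:
    - [0,0,0]
    - [0,0,0]
  delta_pos:
    - [0,0,0.03]
    - [0,0,0]
  gripper: [1.5,1.5]

```text
time_s: 16.4
tool_pos: [0.5305, -0.1159, 0.1204]
tool_rot: [-180.0, 0.1, 180.0]
force: [0.8, -1.7, 1.8]
grip_width: 0.021
grasp_force: 50.0
```

Call:
drive_tool:
  angular:
    - [0,0,0]
    - [0,0,0]
    - [0,0,0]
    - [0,0,0]
    - [0,0,0]
    - [0,0,0]
    - [0,0,0]
    - [0,0,0]
    - [0,0,0]
    - [0,0,0]
    - [0,0,0]
    - [0,0,0]
    - [0,0,0]
    - [0,0,0]
  delta_pos:
    - [0,0,-0.71]
    - [0,0,0]
    - [-2,-1.2,0]
    - [-2,-1.2,0]
    - [-1.59,-1.03,0]
    - [0,0,0]
    - [0,0,0.3]
    - [0,0,0.2]
    - [0,0,0.1]
    - [0,0,0.05]
    - [0,0,0.05]
    - [0,0,0.05]
    - [0,0,0.05]
    - [0,0,0]
  gripper: [1.5,1.5,1.5,1.5,1.5,1.5,1.5,1.5,1.5,1.5,1.5,1.5,1.5,1.5]

```text
time_s: 17.8
tool_pos: [0.5856, -0.149, 0.1206]
tool_rot: [179.9, -0.0, -180.0]
force: [-5.0, 3.2, 8.9]
grip_width: 0.0209
grasp_force: 50.0
```

Call:
drive_tool:
  angular:
    - [0,0,0]
    - [0,0,0]
    - [0,0,0]
  delta_pos:
    - [0,0,0.04]
    - [0,0,0.03]
    - [0,0,0]
  gripper: [1.5,1.5,1.5]

```text
time_s: 18.1
tool_pos: [0.5856, -0.149, 0.12]
tool_rot: [179.9, -0.0, -180.0]
force: [-4.7, 1.7, 10.1]
grip_width: 0.0211
grasp_force: 50.0
```

Call:
drive_tool:
  angular:
    - [0,0,0]
    - [0,0,0]
    - [0,0,0]
    - [0,0,0]
    - [0,0,0]
    - [0,0,0]
    - [0,0,0]
  delta_pos:
    - [0,0,-0.16]
    - [0,0,-0.6]
    - [0,0,0]
    - [0,0,0.4]
    - [0,0,0.1]
    - [0,0,0]
    - [0,0,0]
  gripper: [1.5,1.5,1.5,1.5,1.5,1.5,1.5]

```text
time_s: 18.8
tool_pos: [0.5858, -0.1497, 0.1207]
tool_rot: [180.0, -0.0, -180.0]
force: [-0.4, 0.4, -2.5]
grip_width: 0.0211
grasp_force: 50.0
```

Call:
drive_tool:
  angular:
    - [0,0,0]
    - [0,0,0]
  delta_pos:
    - [0,0,0.05]
    - [0,0,0]
  gripper: [1.5,1.5]

```text
time_s: 19.0
tool_pos: [0.5859, -0.1497, 0.1205]
tool_rot: [180.0, -0.0, -180.0]
force: [-0.4, -0.4, -0.2]
grip_width: 0.0211
grasp_force: 50.0
```

Call:
drive_tool:
  angular:
    - [0,0,0]
    - [0,0,0]
  delta_pos:
    - [0,0,0.05]
    - [0,0,0]
  gripper: [1.5,1.5]

```text
time_s: 19.2
tool_pos: [0.586, -0.1497, 0.1203]
tool_rot: [180.0, 0.0, -180.0]
force: [-0.3, 0.6, 2.0]
grip_width: 0.0209
grasp_force: 50.0
```

Call:
drive_tool:
  angular:
    - [0,0,0]
    - [0,0,0]
    - [0,0,0]
    - [0,0,0]
    - [0,0,0]
    - [0,0,0]
    - [0,0,0]
    - [0,0,0]
    - [0,0,0]
    - [0,0,0]
    - [0,0,0]
    - [0,0,0]
    - [0,0,0]
    - [0,0,0]
    - [0,0,0]
    - [0,0,0]
    - [0,0,0]
  delta_pos:
    - [0,0,-1.0]
    - [0,0,-3.0]
    - [0,0,-3.5]
    - [3,0,0]
    - [2.75,0,0]
    - [0,4,0]
    - [0,4,0]
    - [0,4,0]
    - [0,4,0]
    - [0,4,0]
    - [0,4,0]
    - [0,4,0]
    - [0,4,0]
    - [0,3.8,0]
    - [0,2,0]
    - [0,0,0]
    - [0,0,0]
  gripper: [1.5,1.5,1.5,1.5,1.5,1.5,1.5,1.5,1.5,1.5,1.5,1.5,1.5,1.5,1.5,1.5,1.5]

```text
time_s: 20.9
tool_pos: [0.5285, 0.228, 0.1951]
tool_rot: [-179.9, 0.0, -180.0]
force: [-0.0, -0.9, -2.2]
grip_width: 0.0214
grasp_force: 50.0
```

Call:
drive_tool:
  angular:
    - [0,0,0]
    - [0,0,0]
    - [0,0,0]
  delta_pos:
    - [0,0,0]
    - [0,0,0]
    - [0,0,0]
  gripper: [1.5,1.5,1.5]

```text
time_s: 21.2
tool_pos: [0.5287, 0.2271, 0.1952]
tool_rot: [180.0, 0.0, 179.9]
force: [0.7, 0.6, -1.7]
grip_width: 0.0211
grasp_force: 50.0
```

Call:
drive_tool:
  angular:
    - [0,0,0]
    - [0,0,0]
    - [0,0,0]
    - [0,0,0]
    - [0,0,0]
  delta_pos:
    - [0,0.12,2.5]
    - [0,0,2.0]
    - [0,0,1.0]
    - [0,0,0.6]
    - [0,0,0]
  gripper: [1.5,1.5,1.5,1.5,1.5]

```text
time_s: 21.7
tool_pos: [0.5283, 0.2292, 0.1336]
tool_rot: [-180.0, -0.0, 180.0]
force: [-0.1, -0.4, -2.4]
grip_width: 0.0213
grasp_force: 50.0
```

Run:
```python
from h import *
o=telemetry.get_obs(); print(o['tool_pos'],o['force'])
```

```text
[0.52828064 0.22920018 0.13363684] [-0.12057995 -0.36639492 -2.37561768]
```

Tip is in the hole (46 mm), with no side force. Lower to the seat.

Call:
drive_tool:
  angular:
    - [0,0,0]
    - [0,0,0]
    - [0,0,0]
    - [0,0,0]
    - [0,0,0]
    - [0,0,0]
  delta_pos:
    - [0,0,1.5]
    - [0,0,1.5]
    - [0,0,0.6]
    - [0,0,0.3]
    - [0,0,0.05]
    - [0,0,0]
  gripper: [1.5,1.5,1.5,1.5,1.5,1.5]

```text
time_s: 22.3
tool_pos: [0.5286, 0.2296, 0.0947]
tool_rot: [180.0, 0.0, -180.0]
force: [-0.1, -0.1, -1.5]
grip_width: 0.021
grasp_force: 50.0
```

Call:
drive_tool:
  angular:
    - [0,0,0]
    - [0,0,0]
  delta_pos:
    - [0,0,0.1]
    - [0,0,0]
  gripper: [1.5,1.5]

```text
time_s: 22.5
tool_pos: [0.5286, 0.2296, 0.0938]
tool_rot: [180.0, 0.0, -180.0]
force: [-0.1, -0.8, -1.7]
grip_width: 0.0212
grasp_force: 50.0
```

Call:
drive_tool:
  angular:
    - [0,0,0]
    - [0,0,0]
    - [0,0,0]
  delta_pos:
    - [0,0,0.07]
    - [0,0,0.05]
    - [0,0,0]
  gripper: [1.5,1.5,1.5]

```text
time_s: 22.8
tool_pos: [0.5286, 0.2296, 0.0926]
tool_rot: [180.0, 0.0, -180.0]
force: [-0.3, 0.5, -0.0]
grip_width: 0.021
grasp_force: 50.0
```

Call:
drive_tool:
  angular:
    - [0,0,0]
    - [0,0,0]
    - [0,0,0]
    - [0,0,0]
    - [0,0,0]
    - [0,0,0]
    - [0,0,0]
  delta_pos:
    - [0,0,0]
    - [0,0,0]
    - [0,0,0]
    - [0,0,0]
    - [0,0,0]
    - [0,0,0]
    - [0,0,0]
  gripper: [2.4,3,4,5,6,7,8.5]

```text
time_s: 23.5
tool_pos: [0.5284, 0.2295, 0.0923]
tool_rot: [180.0, 0.0, -180.0]
force: [-0.1, -0.4, -0.5]
grip_width: 0.0623
grasp_force: 0.0
```

Call:
drive_tool:
  angular:
    - [0,0,0]
    - [0,0,0]
    - [0,0,0]
    - [0,0,0]
    - [0,0,0]
    - [0,0,0]
    - [0,0,0]
    - [0,0,0]
    - [0,0,0]
    - [0,0,0]
    - [0,0,0]
  delta_pos:
    - [0,0,0]
    - [0,0,0]
    - [0,0,0]
    - [0,0,-1.0]
    - [0,0,-3.0]
    - [0,0,-3.0]
    - [0,0,-3.0]
    - [0,0,-3.0]
    - [0,0,-1.0]
    - [0,0,0]
    - [0,0,0]
  gripper: [8.7,8.7,8.7,8.7,8.7,8.7,8.7,8.7,8.7,8.7,8.7]

```text
time_s: 24.6
tool_pos: [0.5279, 0.2293, 0.2313]
tool_rot: [-180.0, -0.1, -180.0]
force: [-0.3, 0.2, -0.9]
grip_width: 0.0872
grasp_force: 0.0
```

Run:
```python
from h import *
p=shot('wrist'); cv2.imwrite('pics/end.png',p['pixels'][60:360,:,::-1])
```

```text
(no output)
```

View pics/end.png

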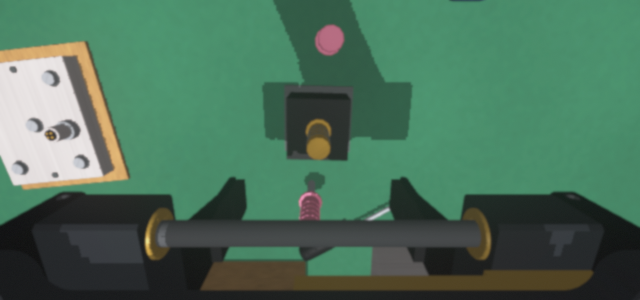

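The drift stands upright in the holder at about (318,145), with the collar down. The shell at (62,130) and both pink look-alikes have not moved.

```bash
python3 -c "
from cell import env; print(env.sign_off())"
```

```text
the job is handed in; nothing more can be done
None
```

The rear right button was the proud one, about 2.6 mm high. I pushed it down to within about 0.2 mm of the middle and front right buttons (I did not feel the two left ones), stood the drift back in its holder and handed the job in; no verdict came back.

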